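Set and lock the stop of a cheese cutter, then turn the block to it

ROBOT

A 6-joint arm with a two-finger parallel gripper is mounted at the origin on the work surface. World frame = base frame: x ahead of the robot, y to its left, z up, the work surface at z = 0. Lengths are in m, angles in rad, forces in N, time in s.
With the tool pointing down it reaches from about 0.275 to 0.85 m from the base axis. Payload 19 kg.
Tool frame: the origin (TCP) lies midway between the tips of the shut fingers; the grasp point (between the pads) lies 19 mm behind it; x points along the fingers, y is the direction in which the jaws open and shut, and the axes are right-handed (so a half turn about x gives the same grasp; the last joint's range is limited). The gripper opens to 85 mm and grips with 20 to 120 N. Pads are 22 mm wide; open, the fingers measure 114 mm over their backs; the gripper's body (76 mm by 85 mm) begins 54 mm behind the grasp point. The pads swing forward as they close: fully open they stand 13 mm farther back than shut.
Start: joints at [1.037, 0.15, 1.437, -0, 1.554, -0.134], TCP at [0.224, 0.53, 0.231] pointing down, gripper open.
Joint ranges: [-2.8, 2.8], [-0.68, 2.1], [0.12, 2.68], [-1.39, 4.53], [0.16, 2.79], [-2.81, 2.81]. Speed limits (rad/s): [1.89, 1.89, 2.22, 3.01, 3.01, 3.01].

INTERFACE

Orientations are given as a unit quaternion [x, y, z, w].
In Python, from bench import ctrl, fingers, kin, eyes, telemetry gives the robot as it stands. Calls block until the motion is done:
- ctrl.movep(position, orientation): joint-space move of the TCP to a pose.
- ctrl.movel(position, rotation=None, speed=0.15, contact_N=None): straight line of the TCP; rotation=None keeps the orientation; speed is the mean speed in m/s. With contact_N (N) it stops when the force on the tool has changed by that much, and returns True; else False.
- ctrl.goto_joints(angles): joint-space move.
- fingers.move_gripper(opening, newtons=None): finger opening in m; newtons is the grip in N (None keeps the last); returns when the fingers have stopped.
- ctrl.pause(seconds).
- kin.ik(position, orientation): joint angles nearest the present ones, or None.
- eyes.snapshot(name): name is "side" or "top"; returns (picture, depth): 384x512x3 uint8, blue, green, red; 384x512 float32, m along the optical axis (not along the pixel's ray), 0 where there is no reading.
- eyes.camera_info(name): a dict with "mtx" (3x3 intrinsics, pixels), "extrinsics" (4x4, takes a point from camera to world coordinates). Camera axes: x right, y down, z forward; pixel columns grow to the right and rows downward; lengths in m; the calibration is good to about 2 mm. A picture is of the moment at which its call begins. camera_info takes no time and is no camera call.
A pose or a line that the arm cannot do raises ctrl.Unreachable and nothing moves.
- ctrl.job_done(): hands the job in, once; it reports no verdict.
Readings, each from a call of its own:
- telemetry.current_time_s(): time.
- telemetry.current_joint_positions(): joint angles.
- telemetry.current_joint_velocities(): joint speeds.
- telemetry.current_joint_efforts(): joint torques, N m.
- telemetry.current_eef_pos(): TCP position.
- telemetry.current_eef_rot(): TCP orientation.
- telemetry.current_force(): force on the tool from outside, world axes, zero at the start.
- telemetry.current_torque(): the same for the moment, N m.
- telemetry.current_grip_width(): finger opening in m.
Only numpy, scipy, OpenCV 4.12 (cv2) and the standard library are available. Lean on these libraries where they do the work, as an engineer would, in place of code of your own. Each camera call takes 0.05 s, during which the arm holds its last target. There are 200 camera calls.

TASK

Set up the cheese cutter for the next portion: swing the stop's clamp lever open, slide the stop along its rail until its little index bar lines up with the blade of the marker clip on the scale, and swing the lever fully home again so that the stop is locked there. Then turn the block of cheese a quarter turn and bring its square cut end up flush against the stop plate, the whole end bearing on the plate and the block lying flat on the board. Leave the other kitchen things where they are.

Things in the scene. Friction and masses are not known exactly. Their poses are not given: they have to be found in the camera images.
- cutter: Cheese cutter, fixed. Wooden board 20 mm thick, cutter x -120 to +140, y -200 to +240 mm; origin on the worktop; x points away from the robot, z up. Steel rail along y at x = +70 mm, 22 mm wide, top 35 mm over the worktop. Black cutting slot drawn at y = -40 mm. Wire bow folded back beyond the board, not used: y = -40 mm, x +135 to +395 mm, up to 85 mm high.
- carriage (a joint): Slide of the stop carriage along the rail, m, 0 to 0.16, grows towards cutter -y: the stop face lies at cutter y = 0.15 - value. Unlocked it takes about 5 N to slide and stays where left; lever home, a brake holds it against some 25 N. Aluminium block 60 x 75 mm: cutter x +40 to +100 mm, from the face plane 75 mm to +y, top 64 mm over the worktop; it carries stop plate and lever.
- stop_face (a point): Stop plate: upright aluminium plate across the board, fixed to the carriage, 12 mm thick, cutter x -90 to +45 mm, from 23 to 86 mm over the worktop; can be pinched across its thickness from above. The point is on the top edge of its face (which looks to cutter -y), at cutter x = -28 mm; the middle plane is 6 mm to +y of it. Axes as the cutter's.
- index (a point): Index: flat bar 6 mm wide sticking out of the carriage's far side towards cutter +x, in the stop plate's middle plane. The point is the middle of its tip, at cutter x = +114 mm, 45 mm over the worktop, 6 mm to +y of the stop face. Axes as the cutter's.
- mark (a point): Marker clip: dark steel block 26 x 12 x 16 mm, fixed on the aluminium scale strip along the board's far edge, with a 3 mm wide blade along its top pointing at the rail. The point is the rail-side end of the blade, cutter x = +115 mm, 42 mm over the worktop. Axes as the cutter's. The stop is set when index and mark have the same cutter y; index and clip do not block each other.
- lever (a joint): Clamp lever on the carriage, rad, vertical axis: 0 = home (locked), arm along cutter +y; grows clockwise seen from above to 1.45 = fully open, arm along cutter +x, away from the robot. Starts within 0.1 of home. The brake bites below about 0.8. About 0.15 N m turns it, up to 0.25 as the brake bites; it stays where left (springs back up to 0.06 from home).
- lever_pivot (a point): On the lever's vertical turning axis, top of its hub (34 mm diameter), 82 mm above the worktop; 42 mm to +y of the stop face, cutter x = +70 mm.
- lever_knob (a point): Centre of the top of the upright round knob at the lever's end: black cylinder 22 mm in diameter, 42 mm tall, its top 112 mm above the worktop, its axis 80 mm from the pivot's axis. The arm (14 mm wide) joins it low down: arm top 76 mm above the worktop, so the knob's upper 36 mm is clear all round.
- cheese: Block of hard cheese, loose on the board: 130 mm long, 52 mm wide, 50 mm high, 0.25 to 0.45 kg. Origin at the centre of its underside (20 mm above the worktop when on the board); its x axis runs lengthwise from the half-round rind end (-x) to the flat, square cut end (+x). It starts lying across the board, cut end roughly towards the rail; finished, its x axis points along cutter +y.
- cut_end (a point): Centre of the cheese's flat cut end face (52 mm wide, 50 mm high), 65 mm from the origin along the cheese's x; axes as the cheese's.
- bowl_big: Outer one of two nested aluminium bowls, 170 mm across, 70 mm high; origin under its centre. Bystander.
- bowl_small: Inner bowl, 132 mm across, 55 mm high, resting in the big one. Bystander.
- timer: Round red plastic kitchen timer, 68 mm across, 63 mm high; origin under its centre. Bystander.
- scraper: Steel bench scraper lying flat, about 150 x 105 mm, with a round black handle 26 mm thick along one long side. Bystander.
Things that resemble listed ones, but are neither listed nor needed, are in the scene too. What is meant by the cheese is not purple, and is the smaller of those in its own colour.

How it is judged:
On the way, in this order (a step that is already met when the one before it is completed fails the run):
1. the clamp lever is swung open (beyond 1.1 rad) (value of joint lever above 1.1 rad), for 0.1 s.
2. with the lever still open, the stop stands with its index within 6 mm of the mark (value of joint lever above 0.9 rad and y of index in the frame of mark between -0.006 and 0.006 m), for 0.2 s.
3. the lever is home again (below 0.2 rad) with the index within 6 mm of the mark (value of joint lever below 0.2 rad and y of index in the frame of mark between -0.006 and 0.006 m), for 0.2 s.
4. the cheese lies turned, its cut end against the stop plate (y of cut_end in the frame of stop_face between -0.005 and 0.003 m and angle between the x axis of cheese and the y axis of cutter, either way round below 0.09 rad), for 0.2 s.
At the end, for the whole second after the job is handed in: Lever home (under 0.2 rad); index within 6 mm of the mark along the rail; cheese at rest flat on the board, lengthwise along the rail within 5 degrees, cut end within 5 mm of the stop plate's face, its full width on the plate (4 mm overhang at the near edge allowed) (all of step 3 and all of step 4 and x of cut_end in the frame of cutter between -0.068 and 0.025 m and z of cheese in the frame of cutter below 0.025 m and angle between cheese's own z axis and vertical below 0.08 rad and linear speed of cheese below 0.01 m/s); the robot touches nothing.
It fails at once if a bowl, the timer or the scraper is moved by more than 20 mm (distance of any of bowl_big, bowl_small, timer, scraper from where it was at the start of the episode above 0.02 m).
It fails at once if the cheese is tipped by more than 30 degrees (angle between cheese's own z axis and vertical above 0.52 rad).
It also fails if it takes over 72 s, if anything falls off the work surface, if the arm or the gripper's body presses on something with over 40 N, if the wrist force passes 120 N, or if a joint passes its speed limit or range.

## Working session

There is one attempt and no reset: what is moved stays moved. The work goes in short steps, each a Python script; the robot and the scene stay as the last script left them, time stands still between calls to the robot, and variables do not carry over. Pictures are saved under pics/ and viewed, on a budget of 10 in all, crops included, one or two more only if the job needs it, and the job is handed in when it is done.

```bash
ls; mkdir -p pics; python3 - <<'E'
from bench import eyes,telemetry
import cv2,numpy as np
for n in("top","side"):
    p,d=eyes.snapshot(n); i=eyes.camera_info(n); print(n,i["mtx"].tolist(),np.round(i["extrinsics"],4).tolist(),d.min(),d.max())
    cv2.imwrite(f"pics/{n}0.png",cv2.resize(p,(768,576))); np.savez(f"{n}0.npz",p=p,d=d,K=i["mtx"],T=i["extrinsics"])
print(telemetry.current_time_s(), telemetry.current_eef_rot())
E
```

```text
pics
top [[384.3476199411044, 0.0, 256.43950065773623], [0.0, 384.3476199411044, 188.5927186658145], [0.0, 0.0, 1.0]] [[-0.0168, -0.9844, 0.1753, 0.2483], [-0.9999, 0.0172, 0.0009, -0.0039], [-0.0039, -0.1753, -0.9845, 1.3522], [0.0, 0.0, 0.0, 1.0]] 0.0 2.3073773
side [[408.4540933634582, 0.0, 255.22792080332363], [0.0, 408.4540933634582, 196.26504731120946], [0.0, 0.0, 1.0]] [[0.9557, -0.1788, 0.234, 0.2122], [-0.294, -0.6235, 0.7244, -0.8498], [0.0164, -0.7611, -0.6485, 0.8471], [0.0, 0.0, 0.0, 1.0]] 0.0 3.322704
0.1 [ 0.14004714  0.69314802 -0.14076447  0.69290546]
```

View pics/top0.png

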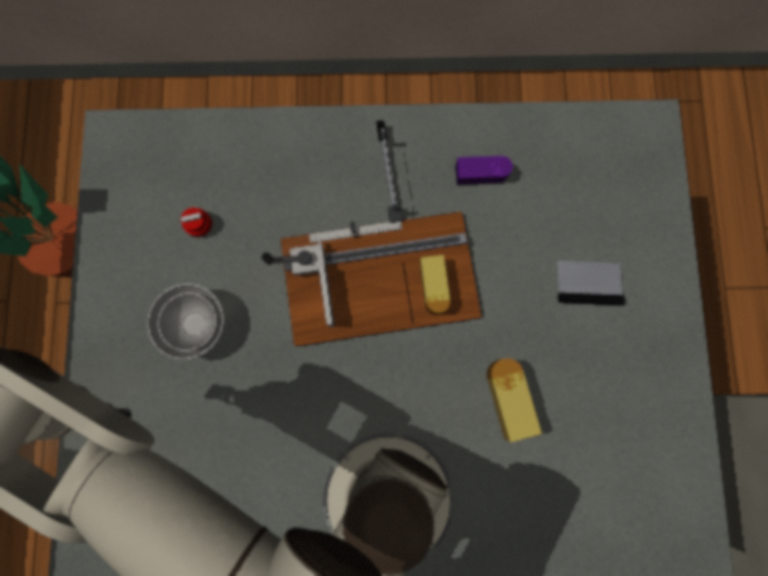

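View pics/side0.png

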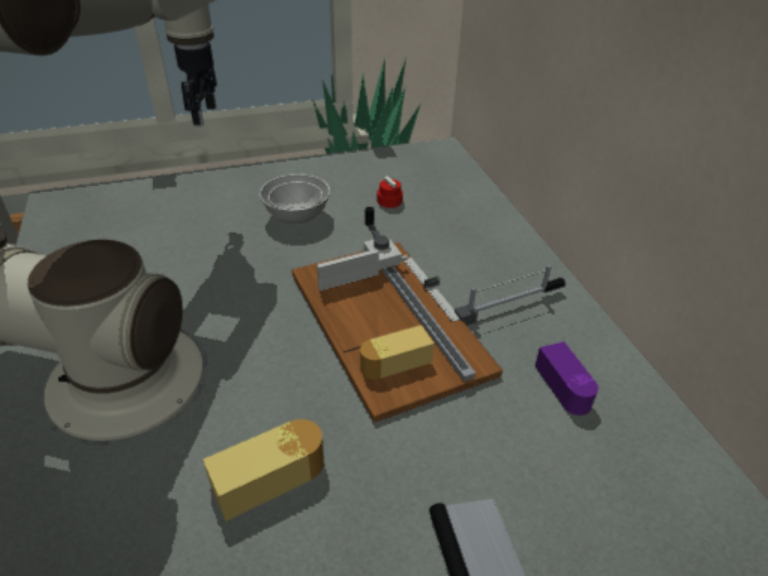

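The top view (768-px scale) shows these:
- **Cheese candidates:** a small yellow block on the board at (435,283), a larger yellow one at (515,400), and a purple one at (485,170). I choose the one on the board, as it's the smaller yellow one and not purple.
- **Carriage and stop:** (310,260), with the knob at (268,259).
- **Marker clip:** (353,229).
- **Bystanders:** bowls (187,322), timer (196,222) and scraper (590,282), all well clear.

Next I'll measure, and make a close crop.

```bash
cat > h.py <<'E'
import numpy as np,cv2
def load(n,tag="0"):
    z=np.load(f"{n}{tag}.npz"); return z["p"],z["d"],z["K"],z["T"]
def shoot(n,tag):
    from bench import eyes
    p,d=eyes.snapshot(n); i=eyes.camera_info(n); np.savez(f"{n}{tag}.npz",p=p,d=d,K=i["mtx"],T=i["extrinsics"]); return p,d,np.array(i["mtx"]),np.array(i["extrinsics"])
def ray(uv,K,T,z):
    uv=np.atleast_2d(np.float64(uv)); r=np.c_[uv,np.ones(len(uv))]@np.linalg.inv(K).T@T[:3,:3].T
    s=(z-T[2,3])/r[:,2]; return T[:3,3]+r*s[:,None]
def proj(P,K,T):
    c=(np.atleast_2d(P)-T[:3,3])@T[:3,:3]; q=c@K.T; return q[:,:2]/q[:,2:]
def tri(uv1,c1,uv2,c2):   # two-ray midpoint
    A=[];b=[]
    for uv,(K,T) in((uv1,c1),(uv2,c2)):
        r=T[:3,:3]@np.linalg.inv(K)@np.r_[uv,1];r/=np.linalg.norm(r);M=np.eye(3)-np.outer(r,r);A.append(M);b.append(M@T[:3,3])
    return np.linalg.lstsq(np.vstack(A),np.hstack(b),rcond=None)[0]
def biggest(m,near=None):
    cs=cv2.findContours(m.astype(np.uint8),cv2.RETR_EXTERNAL,cv2.CHAIN_APPROX_NONE)[0]
    return max(cs,key=cv2.contourArea)
E
python3 - <<'E'
from h import *
tiles=[]
for n,c in(("top",(170,130,340,240)),("side",(190,120,360,290))):
    p,d,K,T=load(n); hsv=cv2.cvtColor(p,cv2.COLOR_BGR2HSV)
    x0,y0,x1,y1=c; roi=np.zeros(d.shape,bool); roi[y0:y1,x0:x1]=1
    brown=roi&(hsv[...,0]<16)&(hsv[...,1]>110)&(hsv[...,2]>45)
    yel=roi&(hsv[...,0]>=17)&(hsv[...,0]<35)&(hsv[...,1]>90)&(hsv[...,2]>60)
    yel=cv2.morphologyEx(yel.astype(np.uint8),cv2.MORPH_OPEN,np.ones((2,2)))
    m=cv2.morphologyEx((brown|(yel>0)).astype(np.uint8),cv2.MORPH_CLOSE,np.ones((9,9)))
    hull=cv2.convexHull(biggest(m))
    if n=="top":
        W=ray(hull.reshape(-1,2),K,T,0.02)[:,:2]
        print("board rect",cv2.minAreaRect((W*1000).astype(np.float32)))
        print("corners",cv2.boxPoints(cv2.minAreaRect((W*1000).astype(np.float32))).round(1).tolist())
    cc=biggest(yel); (print(n,"cheese px",cv2.minAreaRect(cc), "depth z top", ))
    vs,us=np.nonzero(yel); dd=d[vs,us]; P=(np.c_[us,vs,np.ones(len(us))]@np.linalg.inv(K).T*dd[:,None])@T[:3,:3].T+T[:3,3]
    print(n,"cheese z pct",np.percentile(P[:,2],[5,50,80,95]).round(4))
    s=4
    e=cv2.resize(p[y0:y1,x0:x1],None,fx=s,fy=s,interpolation=cv2.INTER_CUBIC); e=cv2.convertScaleAbs(e,alpha=1.6)
    cv2.imwrite(f"pics/{n}_crop.png",e[:600,:800])
E
```

```text
board rect ((500.50164794921875, 9.54705810546875), (260.3501892089844, 439.4759216308594), 7.770275115966797)
corners [[341.79998779296875, 209.6999969482422], [401.20001220703125, -225.8000030517578], [659.2000122070312, -190.60000610351562], [599.7999877929688, 244.89999389648438]]
top cheese px ((291.03277587890625, 189.99563598632812), (38.723968505859375, 17.643856048583984), 82.40535736083984) depth z top
top cheese z pct [0.0206 0.0699 0.0723 0.0746]
side cheese px ((265.132080078125, 235.46226501464844), (27.60947036743164, 51.92228317260742), 74.05460357666016) depth z top
side cheese z pct [0.0209 0.0672 0.0701 0.0717]
```

View pics/top_crop.png

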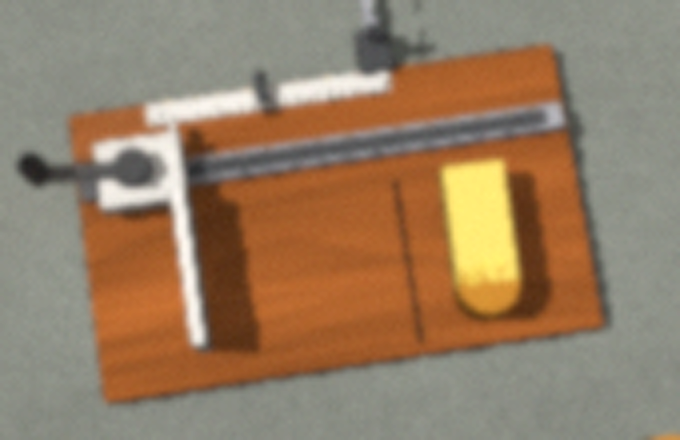

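View pics/side_crop.png

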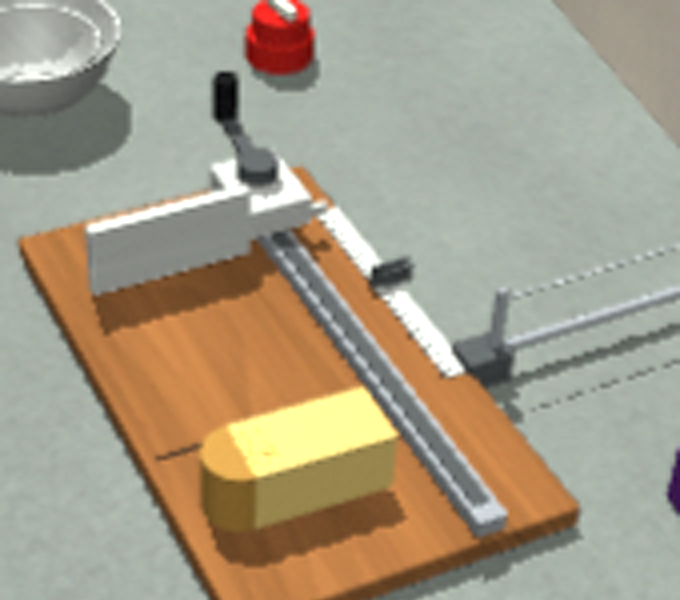

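The close crops confirm the choice. The yellow block on the board, top crop (480,238), has its rind end nearest the robot. The stop plate runs from (172,130) to (200,345), the knob is at (33,168), the clip at (264,90) and the slot at u≈408. Next come numbers in the cutter frame.

```bash
cat >> h.py <<'E'
def cutter():
    a=np.deg2rad(7.770); R=np.array([[np.cos(a),-np.sin(a),0],[np.sin(a),np.cos(a),0],[0,0,1]])
    return R,np.array([.5005,.00955,0])-R@np.array([.01,.02,0]),a
Rc,Oc,yaw=cutter()
def toC(P): return (np.atleast_2d(P)-Oc)@Rc
def toW(p): return Rc@np.array(p,float)+Oc
def blobs(n,m,box):
    r=np.zeros_like(m); x0,y0,x1,y1=box; r[y0:y1,x0:x1]=m[y0:y1,x0:x1]
    c=biggest(r); mm=cv2.moments(c) ; q=np.zeros(m.shape,np.uint8); cv2.drawContours(q,[c],-1,1,-1); vs,us=np.nonzero(q); return np.array([us.mean(),vs.mean()]),c
E
python3 - <<'E'
from h import *
pt,dt,Kt,Tt=load("top"); ps,ds,Ks,Ts=load("side")
dark=lambda p,t:(p.max(2)<t).astype(np.uint8)
# clip
for t in(45,60):
    ut,_=blobs("top",dark(pt,t),(230,145,243,160)); us,_=blobs("side",dark(ps,t),(280,180,297,195))
    P=tri(ut,(Kt,Tt),us,(Ks,Ts)); print("clip",t,ut,us,toC(P).round(4),"top@.04",toC(ray(ut,Kt,Tt,.04)).round(4),"side@.035",toC(ray(us,Ks,Ts,.035)).round(4))
# knob
ut,_=blobs("top",dark(pt,40),(172,165,184,178)); us,_=blobs("side",dark(ps,40),(240,135,252,152))
print("knob",ut,us,toC(tri(ut,(Kt,Tt),us,(Ks,Ts))).round(4),"top@.1",toC(ray(ut,Kt,Tt,.1)).round(4))
# hub
ut,_=blobs("top",dark(pt,80),(197,165,212,178)); us,_=blobs("side",dark(ps,80),(248,155,261,166))
print("hub",ut,us,toC(tri(ut,(Kt,Tt),us,(Ks,Ts))).round(4))
# plate top: white pixels top view, ray at .086
w=((pt.min(2)>95)).astype(np.uint8); r=np.zeros_like(w); r[186:220,208:224]=w[186:220,208:224]
q=toC(ray(np.argwhere(r)[:,::-1],Kt,Tt,.086)); q=q[(q[:,0]>-.085)&(q[:,0]<.03)]; print("plate",len(q),q[:,1].mean(),np.percentile(q[:,1],[2,50,98]).round(4),np.polyfit(q[:,0],q[:,1],1))
z=dt[r>0]; 
uv=np.argwhere(r)[:,::-1]; PW=(np.c_[uv,np.ones(len(uv))]@np.linalg.inv(Kt).T*dt[uv[:,1],uv[:,0]][:,None])@Tt[:3,:3].T+Tt[:3,3]; print("plate z",np.percentile(PW[:,2],[5,50,95]).round(4))
# cheese incl. rind: depth-based top layer in board area
for n,(p,d,K,T) in(("top",(pt,dt,Kt,Tt)),("side",(ps,ds,Ks,Ts))):
    vs,us=np.nonzero(d>0); P=(np.c_[us,vs,np.ones(len(us))]@np.linalg.inv(K).T*d[vs,us][:,None])@T[:3,:3].T+T[:3,3]
    C=toC(P); hsv=cv2.cvtColor(p,cv2.COLOR_BGR2HSV)[vs,us]
    s=(C[:,2]>.06)&(C[:,2]<.08)&(C[:,0]<.056)&(C[:,0]>-.12)&(C[:,1]<-.04)&(C[:,1]>-.2)
    r=ray(np.c_[us,vs][s],K,T,.07); c=toC(r)[:,:2]
    print(n,"cheese",s.sum(),cv2.minAreaRect((c*1000).astype(np.float32)),c.mean(0).round(4),"z",np.median(C[s,2]).round(4))
E
```

```text
Traceback (most recent call last):
  File "h.py", line 28, in blobs
    c=biggest(r); mm=cv2.moments(c) ; q=np.zeros(m.shape,np.uint8); cv2.drawContours(q,[c],-1,1,-1); vs,us=np.nonzero(q); return np.array([us.mean(),vs.mean()]),c
  File "h.py", line 19, in biggest
    return max(cs,key=cv2.contourArea)
ValueError: max() iterable argument is empty
```

```bash
cat > m.py <<'E'
from h import *
pt,dt,Kt,Tt=load("top"); ps,ds,Ks,Ts=load("side")
dark=lambda p,t:(p.max(2)<t).astype(np.uint8)
print(pt[145:160,232:242].max(2)); print(ps[182:194,280:296].max(2))
def two(name,t1,b1,t2,b2,z):
    try:
        ut,_=blobs("top",dark(pt,t1),b1); us,_=blobs("side",dark(ps,t2),b2)
        print(name,ut.round(1),us.round(1),toC(tri(ut,(Kt,Tt),us,(Ks,Ts))).round(4),"top@z",toC(ray(ut,Kt,Tt,z)).round(4),"side@z",toC(ray(us,Ks,Ts,z)).round(4))
    except ValueError: print(name,"none")
for t in(65,80): two("clip",t,(231,146,242,160),t,(280,180,297,195),.036)
two("knob",50,(172,165,184,178),40,(240,135,252,152),.1)
two("hub",85,(197,165,212,178),85,(248,155,261,166),.08)
w=((pt.min(2)>95)).astype(np.uint8); r=np.zeros_like(w); r[186:220,208:224]=w[186:220,208:224]
uv=np.argwhere(r)[:,::-1]; q=toC(ray(uv,Kt,Tt,.086)); q=q[(q[:,0]>-.085)&(q[:,0]<.03)]; print("plate",len(q),q[:,1].mean(),np.percentile(q[:,1],[2,50,98]).round(4),np.polyfit(q[:,0],q[:,1],1))
for n,(p,d,K,T) in(("top",(pt,dt,Kt,Tt)),("side",(ps,ds,Ks,Ts))):
    vs,us=np.nonzero(d>0); P=(np.c_[us,vs,np.ones(len(us))]@np.linalg.inv(K).T*d[vs,us][:,None])@T[:3,:3].T+T[:3,3]
    C=toC(P)
    s=(C[:,2]>.06)&(C[:,2]<.08)&(C[:,0]<.056)&(C[:,0]>-.12)&(C[:,1]<-.04)&(C[:,1]>-.2)
    c=toC(ray(np.c_[us,vs][s],K,T,.07))[:,:2]
    print(n,"cheese",s.sum(),cv2.minAreaRect((c*1000).astype(np.float32)),c.mean(0).round(4),"z",np.median(C[s,2]).round(4))
    s=(C[:,2]>.078)&(C[:,2]<.095)&(C[:,0]<.03)&(C[:,0]>-.09)&(C[:,1]>0)&(C[:,1]<.2); print("plate z",s.sum(),np.median(C[s],0).round(4))
E
python3 m.py
```

```text
[[ 92  93  90  91  93  92  91  91  91  90]
 [ 92  89  87  87  91  91  89  89  91  90]
 [ 90  83  77  78  84  89  88  88  89  89]
 [ 86  77  64  60  71  84  88  88  88  88]
 [ 84  70  56  51  66  84  86  89  90  91]
 [ 86  72  57  52  63  78  85  92 101 109]
 [ 97  78  60  53  62  76  86 104 125 136]
 [121  97  66  56  61  77  87 109 138 151]
 [140 115  78  55  56  71  87 111 139 150]
 [148 127  90  59  52  64  83 108 135 142]
 [149 132 102  73  63  64  75  99 124 130]
 [142 126 109  86  68  66  69  83 103 112]
 [128 115 105  85  65  61  63  74  89 100]
 [115 108 103  93  77  72  74  82  92 103]
 [107 106 105 100  93  91  92  95 100 104]]
[[170 174 164 133 112 113 113 116 115 114 114 116 115 116 117 117]
 [155 175 173 160 119 114 115 115 113 111 109 109 111 116 116 114]
 [168 174 174 167 143 118 111 111 107  98  85  82  93 114 115 115]
 [155 173 172 164 155 121  93  82  69  50  49  58  88 108 113 113]
 [166 169 159 111  99  56  48  44  42  44  48  66  66  88 115 115]
 [124 147 145  40  35  37  41  44  55  54  42  36  56  99 116 116]
 [118 135 113  35  34  39  47  39  36  36  35  34  5
[... 576 characters left out ...]
 0.0599 0.036 ]]
knob [178.8 172.1] [246.  144.1] [[0.0758 0.2604 0.0941]] top@z [[0.0743 0.2594 0.1   ]] side@z [[0.0722 0.2522 0.1   ]]
hub [203.  171.8] [253.2 160.5] [[0.0668 0.1816 0.0812]] top@z [[0.0676 0.1816 0.08  ]] side@z [[0.067  0.1831 0.08  ]]
plate 100 0.14718468178312066 [0.1418 0.1472 0.1525] [0.00427373 0.14733785]
top cheese 569 ((-34.48591613769531, -101.23577880859375), (52.46559524536133, 130.73095703125), 88.08218383789062) [-0.0325 -0.1014] z 0.0703
plate z 132 [-0.0293  0.1468  0.0857]
side cheese 757 ((-35.346405029296875, -105.00920867919922), (61.1013298034668, 132.41302490234375), 88.73506927490234) [-0.0341 -0.1054] z 0.0696
plate z 161 [-0.0322  0.144   0.0846]
```

```bash
cat >> h.py <<'E'
from scipy.spatial.transform import Rotation
def q(phi):  # jaws along cutter angle phi, tool down
    a=phi+yaw; c,s=np.cos(a),np.sin(a)
    return Rotation.from_matrix(np.array([[0,c,s],[0,s,-c],[-1,0,0]])).as_quat()
PIV=np.array([.068,.182])
def knob(th,z,piv=PIV): return toW([piv[0]+.08*np.sin(th),piv[1]+.08*np.cos(th),z])
def rep(s=""):
    from bench import telemetry as t
    p=t.current_eef_pos(); print(s,"t",round(t.current_time_s(),2),"tcpC",toC(p).round(4)[0],"F",np.round(Rc.T@t.current_force(),1),"w",round(t.current_grip_width(),4))
E
python3 - <<'E'
from h import *
from bench import kin,telemetry
for k in(0,np.pi):
    for nm,P,ph in(("k0",knob(.08,.082),-.08+k),("k1",knob(1.4,.082),-1.4+k),("k2",knob(1.4,.082)+Rc@[0,-.09,0],-1.4+k),("pl",toW([-.028,.147,.06]),-np.pi/2+k),("ch",toW([-.034,-.102,.03]),-np.pi/2+k),("ch",toW([-.03,0,.03]),k)):
        j=kin.ik(P,q(ph)); print(nm,None if j is None else np.round(j,2))
E
```

```text
k0 [ 0.32  0.28  1.6  -0.    1.27  0.27]
k1 [ 0.2   0.38  1.46 -0.    1.3   1.46]
k2 [ 0.06  0.36  1.48 -0.    1.3   1.32]
pl [ 0.12  0.05  1.91 -0.    1.18  1.55]
ch [-0.4   0.13  1.89 -0.    1.12  1.03]
ch [-0.2   0.09  1.94 -0.    1.11 -0.34]
k0 None
k1 [ 0.2   0.38  1.46 -0.    1.3  -1.68]
k2 [ 0.06  0.36  1.48 -0.    1.3  -1.82]
pl [ 0.12  0.05  1.91 -0.    1.18 -1.59]
ch [-0.4   0.13  1.89 -0.    1.12 -2.11]
ch [-0.2   0.09  1.94 -0.    1.11  2.81]
```

```bash
python3 - <<'E'
from h import *
from bench import ctrl,fingers,telemetry
th0=.08
fingers.move_gripper(.06,30)
ctrl.movep(knob(th0,.15),q(-th0)); rep("above")
ctrl.movel(knob(th0,.083),speed=.1,contact_N=8); rep("down")
fingers.move_gripper(0.0,30); rep("gripped")
for th in np.linspace(th0,1.42,8)[1:]:
    ctrl.movel(knob(th,.083),q(-th),speed=.1)
    rep(f"{th:.2f}")
fingers.move_gripper(.06); rep("rel")
ctrl.movel(knob(1.42,.16),speed=.2)
ctrl.movep(toW([-.028,.147,.14]),q(-np.pi/2))
p,d,K,T=shoot("side","1"); p2=shoot("top","1")[0]
cv2.imwrite("pics/c1.png",cv2.convertScaleAbs(np.vstack([cv2.resize(p[110:220,200:340],None,fx=4,fy=4)[:300],cv2.resize(p2[130:205,170:310],None,fx=4,fy=4)]),alpha=1.5))
rep()
E
```

```text
above t 2.02 tcpC [0.0741 0.2627 0.1503] F [-0.1 -1.   0.1] w 0.0604
down t 2.83 tcpC [0.0747 0.2618 0.0836] F [ 0.4 -0.3 -0. ] w 0.0597
gripped t 3.26 tcpC [0.0749 0.2619 0.0836] F [1.6 0.5 5.6] w 0.0211
0.27 t 3.6 tcpC [0.0903 0.2595 0.0836] F [2.  4.5 5.8] w 0.0208
0.46 t 3.94 tcpC [0.1046 0.2543 0.0836] F [3.2 8.  4.8] w 0.0208
0.65 t 4.28 tcpC [0.1177 0.2464 0.0836] F [ 5.3 10.2  4. ] w 0.0212
0.85 t 4.62 tcpC [0.1287 0.2355 0.0836] F [4.5 6.1 4.8] w 0.0214
1.04 t 4.97 tcpC [0.1375 0.2229 0.0836] F [3.9 4.5 5.5] w 0.0208
1.23 t 5.31 tcpC [0.1441 0.2089 0.0835] F [5.3 2.4 4.1] w 0.0209
1.42 t 5.65 tcpC [0.148  0.194  0.0836] F [8.1 3.1 2.8] w 0.0209
rel t 6.11 tcpC [0.147  0.1941 0.0829] F [0.2 0.8 0.2] w 0.0599
 t 7.5 tcpC [-0.0272  0.1471  0.1399] F [0.1 0.1 0. ] w 0.06
```

View pics/c1.png

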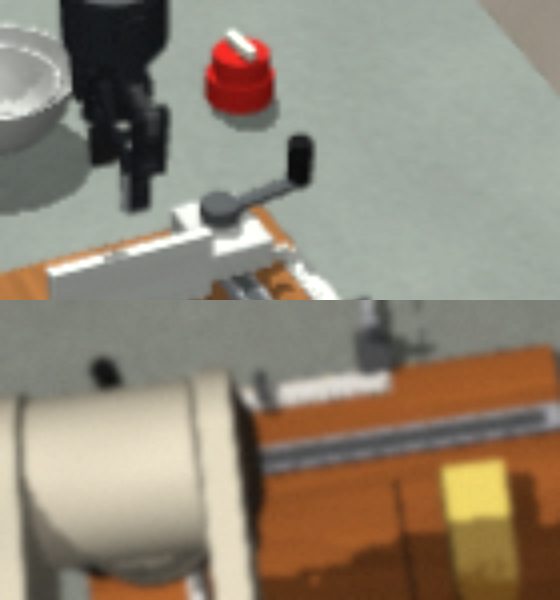

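The crops show the lever swung open, with the arm pointing away from the robot and the knob at (300,160). Next I pinch the plate and slide it.

```bash
python3 - <<'E'
from h import *
from bench import ctrl,fingers,telemetry
ctrl.movel(toW([-.028,.147,.062]),speed=.12,contact_N=10); rep("down")
fingers.move_gripper(0.0,50); rep("pinch")
c=toC(telemetry.current_eef_pos())[0]
ctrl.movel(toW([-.028,c[1]-.0835,.062]),speed=.06); rep("slid")
ctrl.pause(.2)
fingers.move_gripper(.06); rep("open")
ctrl.movel(toW([-.028,.0635,.16]),speed=.2)
ctrl.movep(toW([-.06,.30,.22]),q(-np.pi/2)); rep()
p,d,K,T=shoot("side","2"); p2=shoot("top","2")[0]
cv2.imwrite("pics/c2.png",cv2.convertScaleAbs(np.vstack([cv2.resize(p[130:205,220:340],None,fx=5,fy=4,interpolation=cv2.INTER_CUBIC),cv2.resize(p2[135:210,190:310],None,fx=5,fy=4,interpolation=cv2.INTER_CUBIC)]),alpha=1.5))
E
```

```text
down t 8.3 tcpC [-0.0275  0.147   0.0625] F [-0.3  0.1 -0.7] w 0.0601
pinch t 8.79 tcpC [-0.0278  0.1469  0.0626] F [-2.5 -1.8  6.2] w 0.011
slid t 10.33 tcpC [-0.0277  0.0634  0.0626] F [-1.4  1.1  7. ] w 0.0112
open t 11.06 tcpC [-0.028   0.0634  0.062 ] F [ 0.3 -0.   0.1] w 0.0604
 t 12.67 tcpC [-0.0599  0.2992  0.2191] F [ 0.5 -0.5 -0.4] w 0.0597
```

View pics/c2.png

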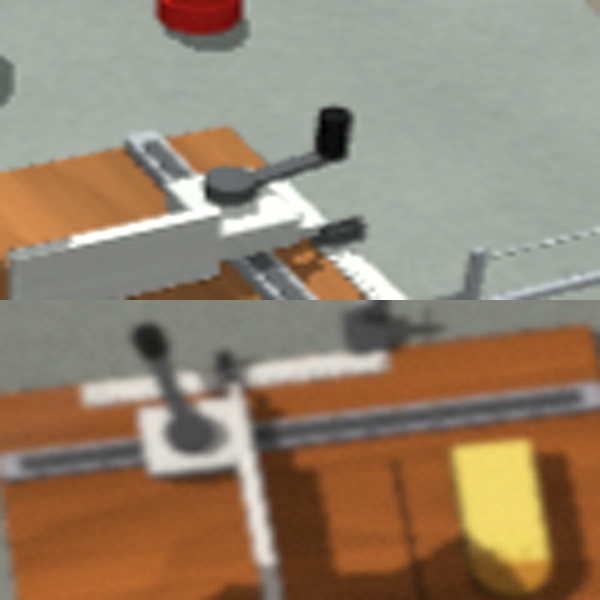

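```bash
python3 - <<'E'
from h import *
pt,_,Kt,Tt=load("top"); p2,_,_,_=load("top","2"); ps,_,Ks,Ts=load("side"); s2=load("side","2")[0]
g=pt.max(2).astype(float)
for v in range(147,159):
    u=np.arange(231,241); w=np.clip(85-g[v,u],0,None)
    if w.sum()>15: print("clip row",v,round((w*u).sum()/w.sum(),2),toC(ray([(w*u).sum()/w.sum(),v],Kt,Tt,.04)).round(4)[0])
# plate middle after slide: bright centroid per row
g=p2.min(2).astype(float)
r=[]
for v in range(178,206):
    u=np.arange(232,250); w=np.clip(g[v,u]-75,0,None)
    if w.sum()>60: r.append(toC(ray([(w*u).sum()/w.sum(),v],Kt,Tt,.086))[0])
r=np.array(r); print("plate2",np.median(r,0).round(4),np.polyfit(r[:,0],r[:,1],1).round(4))
# model overlay: predicted index/mark points at y=.0634 on both
def draw(p,K,T,box,f,name):
    x0,y0,x1,y1=box; e=cv2.convertScaleAbs(cv2.resize(p[y0:y1,x0:x1],None,fx=f,fy=f,interpolation=cv2.INTER_CUBIC),alpha=1.5)
    return e
a=draw(s2,Ks,Ts,(272,172,302,196),20,0); b=draw(p2,Kt,Tt,(225,142,255,166),20,0)
cv2.imwrite("pics/c3.png",np.hstack([a,b])[:, :][::1] if 0 else cv2.resize(np.hstack([a,b]),(800,320)))
E
```

```text
clip row 147 234.39 [0.1495 0.0648 0.04  ]
clip row 148 234.7 [0.1458 0.0642 0.04  ]
clip row 149 234.59 [0.1422 0.0652 0.04  ]
clip row 150 234.83 [0.1384 0.0648 0.04  ]
clip row 151 235.02 [0.1347 0.0647 0.04  ]
clip row 152 235.26 [0.131  0.0643 0.04  ]
clip row 153 235.62 [0.1272 0.0636 0.04  ]
clip row 154 235.99 [0.1234 0.0629 0.04  ]
clip row 155 236.45 [0.1195 0.0618 0.04  ]
clip row 156 237.06 [0.1156 0.0602 0.04  ]
clip row 157 237.31 [0.1119 0.0598 0.04  ]
clip row 158 237.26 [0.1083 0.0605 0.04  ]
plate2 [-0.0133  0.0626  0.086 ] [0.0014 0.0627]
```

View pics/c3.png

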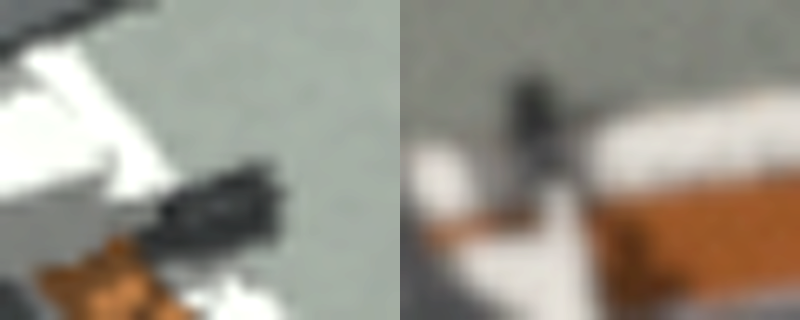

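```bash
python3 - <<'E'
from h import *
from bench import ctrl,fingers,telemetry
p2,_,Kt,Tt=load("top","2")
def idx(p):
    g=p.min(2).astype(float)
    for v in range(154,162):
        u=np.arange(232,243); w=np.clip(g[v,u]-70,0,None); w[:1]=0
        print("idx row",v,g[v,231:244].astype(int),toC(ray([(w*u).sum()/max(w.sum(),1),v],Kt,Tt,.047)).round(4)[0][:2])
idx(p2)
ctrl.movep(toW([-.028,.0634,.15]),q(-np.pi/2))
ctrl.movel(toW([-.028,.0634,.062]),speed=.15,contact_N=10)
fingers.move_gripper(0.0,50); rep("pinch")
ctrl.movel(toW([-.028,.0659,.062]),speed=.03); rep("slid")
fingers.move_gripper(.06); rep("open")
ctrl.movel(toW([-.028,.0659,.15]),speed=.2)
ctrl.movep(toW([-.06,.30,.22]),q(-np.pi/2)); rep()
p,_,K,T=shoot("top","3"); s=shoot("side","3")[0]
idx(p)
g=p.min(2).astype(float); r=[]
for v in range(178,206):
    u=np.arange(230,250); w=np.clip(g[v,u]-75,0,None)
    if w.sum()>60: r.append(toC(ray([(w*u).sum()/w.sum(),v],Kt,Tt,.086))[0])
print("plate3",np.median(r,0).round(4))
ut,_=blobs("t",(p.max(2)<50).astype(np.uint8),(210,135,232,160)); us,_=blobs("s",(s.max(2)<40).astype(np.uint8),(270,145,300,175)); print("knob",toC(ray(ut,K,T,.1)).round(4),ut,us)
E
```

```text
idx row 154 [ 84  78  68  60  51  51  61  76 100 121 129 135 131] [0.1189 0.0464]
idx row 155 [ 86  79  69  60  63  70  73  73  90 109 113 120 114] [0.1153 0.047 ]
idx row 156 [84 75 65 63 75 97 96 74 69 80 81 80 78] [0.1132 0.0569]
idx row 157 [ 74  62  54  54  75 105 106  73  47  44  43  43  41] [0.1104 0.0626]
idx row 158 [ 57  48  44  49  76 109 113  78  39  26  23  23  25] [0.1068 0.0628]
idx row 159 [ 74  73  76  83  99 122 120  91  51  25  20  17  20] [0.1035 0.0649]
idx row 160 [115 118 120 122 127 134 131 106  63  30  16  15  19] [0.1003 0.0677]
idx row 161 [136 138 139 139 141 142 136 116  70  31  19  15  18] [0.0968 0.0686]
pinch t 14.97 tcpC [-0.0278  0.0634  0.0626] F [-2.1  1.9  7. ] w 0.0109
slid t 15.22 tcpC [-0.0278  0.0657  0.0626] F [-2.1 -1.4  6.3] w 0.0107
open t 15.75 tcpC [-0.028   0.0659  0.062 ] F [ 0.4 -0.3 -0.9] w 0.0599
 t 17.32 tcpC [-0.0599  0.2992  0.2191] F [-0.2 -0.2 -0.4] w 0.0598
idx row 154 [ 81  78  70  63  55  54  61  74 100 123 132 135 131] [0.1189 0.0463]
idx row 155 [ 82  78  72  71  73  73  66  69  89 107 114 119 115] [0.1154 0.0477]
idx row 156 [77 73 67 77 95 99 79 59 68 79 78 82 78] [0.1136 0.0596]
idx row 157 [ 68  61  58  71  99 108  82  47  40  44  46  42  39] [0.1108 0.0651]
idx row 158 [ 51  45  49  64  94 109  88  45  27  25  22  24  24] [0.1072 0.065 ]
idx row 159 [ 72  72  76  88 105 118 101  58  25  18  14  20  26] [0.1038 0.0667]
idx row 160 [117 119 120 122 127 131 115  72  33  18  14  16  21] [0.1005 0.0692]
idx row 161 [137 139 138 138 139 139 121  82  40  18  16  17  20] [0.097  0.0697]
plate3 [-0.013  0.065  0.086]
knob [[0.1452 0.1143 0.1   ]] [219.         145.37209302] [285.6056338  162.74647887]
```

Index and mark agree: both sit at y≈0.065 in the top view. Next I close the lever.

```bash
python3 - <<'E'
from h import *
from bench import ctrl,fingers,telemetry
pv=np.array([.069,.1021]); t0=1.415
ctrl.movep(knob(t0,.16,pv),q(-t0))
ctrl.movel(knob(t0,.083,pv),speed=.12,contact_N=8); rep("down")
fingers.move_gripper(0.0,30); rep("grip")
for th in np.linspace(t0,-.01,9)[1:]:
    ctrl.movel(knob(th,.083,pv),q(-th),speed=.1); rep(f"{th:.2f}")
fingers.move_gripper(.06); rep("rel")
ctrl.movel(knob(0,.16,pv),speed=.2)
ctrl.movep(toW([-.06,.30,.22]),q(-np.pi/2)); rep()
p,_,K,T=shoot("top","4"); s=shoot("side","4")[0]
g=p.min(2).astype(float)
for v in(157,158):
    u=np.arange(232,243); w=np.clip(g[v,u]-70,0,None); print("idx",toC(ray([(w*u).sum()/w.sum(),v],K,T,.047)).round(4)[0],g[v,231:244].astype(int))
r=[]
for v in range(178,206):
    u=np.arange(230,250); w=np.clip(g[v,u]-75,0,None)
    if w.sum()>60: r.append(toC(ray([(w*u).sum()/w.sum(),v],K,T,.086))[0])
print("plate4",np.median(r,0).round(4))
cv2.imwrite("pics/c4.png",cv2.convertScaleAbs(np.vstack([cv2.resize(s[130:205,220:340],None,fx=5,fy=4,interpolation=cv2.INTER_CUBIC),cv2.resize(p[135:210,190:310],None,fx=5,fy=4,interpolation=cv2.INTER_CUBIC)]),alpha=1.5))
E
```

```text
down t 19.31 tcpC [0.1484 0.1147 0.0839] F [-0.3  0.6 -0.5] w 0.0599
grip t 19.73 tcpC [0.1483 0.1145 0.0836] F [0.  0.7 6.3] w 0.0213
1.24 t 20.06 tcpC [0.1446 0.1285 0.0836] F [-2.  -1.4  6.7] w 0.0213
1.06 t 20.38 tcpC [0.1387 0.1414 0.0835] F [-2.5 -0.3  6.4] w 0.0205
0.88 t 20.71 tcpC [0.1306 0.153  0.0835] F [-1.8 -1.5  6.8] w 0.0209
0.70 t 21.03 tcpC [0.1206 0.1629 0.0836] F [-1.6 -4.5  6.4] w 0.0209
0.52 t 21.36 tcpC [0.1091 0.1708 0.0836] F [-1.5 -5.8  7. ] w 0.0211
0.35 t 21.68 tcpC [0.0963 0.1765 0.0837] F [-1.2 -9.1  6.4] w 0.021
0.17 t 22.01 tcpC [0.0827 0.1798 0.0837] F [  1.3 -11.3   6. ] w 0.0211
-0.01 t 22.33 tcpC [0.071  0.1805 0.084 ] F [ 22.6 -12.5  -4.7] w 0.0211
rel t 22.79 tcpC [0.0681 0.1822 0.0829] F [ 0.2 -0.9 -0.5] w 0.0602
 t 25.01 tcpC [-0.0599  0.2998  0.2196] F [-0.1  0.4  0.1] w 0.0599
idx [0.1116 0.0702 0.047 ] [114 108  93  97 111 111  78  44  41  44  44  42  43]
idx [0.1074 0.0668 0.047 ] [ 80  74  69  79 105 109  81  42  25  23  27  27  26]
plate4 [-0.0128  0.0657  0.086 ]
```

View pics/c4.png

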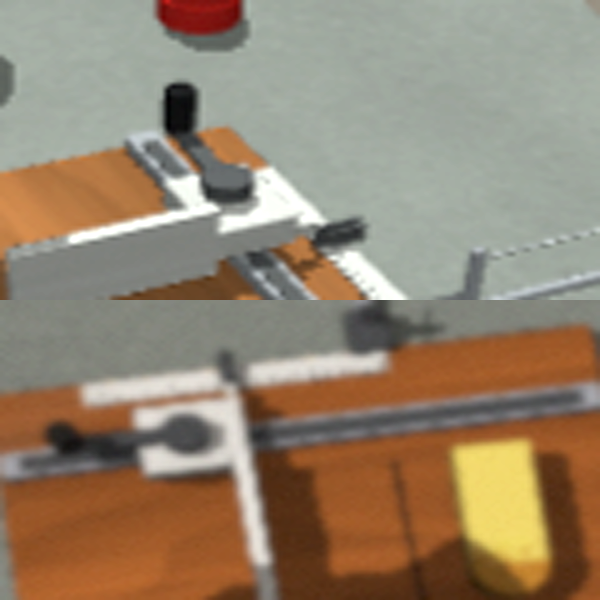

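The lever is home and the plate moved less than 1 mm. Next is the cheese.

```bash
python3 - <<'E'
from h import *
from bench import ctrl,fingers,telemetry
h=np.pi/2; x0,y0,d=-.0345,-.1025,-.033; Z=.031
fingers.move_gripper(.085,40)
ctrl.movep(toW([x0,y0,.14]),q(-h+d)); rep("above")
ctrl.movel(toW([x0,y0,Z]),speed=.12,contact_N=8); rep("down")
fingers.move_gripper(0.0,40); rep("grip")
ctrl.movel(toW([x0,y0,Z+.008]),speed=.05); rep("lift")
for k in(1,2,3):
    f=k/3; ctrl.movel(toW([x0+f*.0065,y0+f*(-.018-y0),Z+.008]),q((-h+d)*(1-f)),speed=.05)
rep("turned")
ctrl.movel(toW([-.028,-.018,Z+.0005]),speed=.03,contact_N=8); rep("lowered")
p,_,K,T=shoot("top","5"); s=shoot("side","5")[0]
cv2.imwrite("pics/c5.png",cv2.convertScaleAbs(np.vstack([cv2.resize(s[140:240,190:340],None,fx=4,fy=3,interpolation=cv2.INTER_CUBIC),cv2.resize(p[135:235,190:340],None,fx=4,fy=3,interpolation=cv2.INTER_CUBIC)]),alpha=1.5))
E
```

```text
above t 27.0 tcpC [-0.0342 -0.1018  0.1402] F [-0.2 -0.6  0.6] w 0.0849
down t 28.06 tcpC [-0.0341 -0.1026  0.0316] F [ 0.3 -0.5 -0.2] w 0.085
grip t 28.47 tcpC [-0.0342 -0.1025  0.0316] F [-1.5  1.8  5.8] w 0.0515
lift t 28.77 tcpC [-0.0344 -0.1026  0.0394] F [-0.1 -0.2 -4.1] w 0.0521
turned t 30.93 tcpC [-0.028  -0.0183  0.039 ] F [ 1.   0.2 -3.9] w 0.0516
lowered t 31.23 tcpC [-0.028  -0.0183  0.0315] F [-2.7 -0.7  8.3] w 0.0516
```

View pics/c5.png

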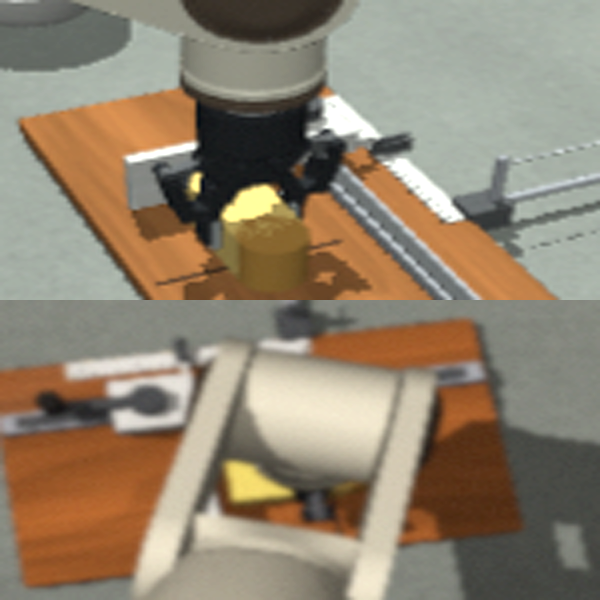

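The block is held, turned, and sits just short of the plate with its rind end toward the camera. Next I push it gently home.

```bash
python3 - <<'E'
from h import *
from bench import ctrl,fingers,telemetry
r=ctrl.movel(toW([-.028,.006,.0318]),speed=.015,contact_N=9); rep(f"push {r}")
ctrl.pause(.3); rep("settle")
fingers.move_gripper(.085); rep("rel")
ctrl.movel(toW([-.028,toC(telemetry.current_eef_pos())[0][1],.15]),speed=.12)
ctrl.movep(toW([-.06,.32,.22]),q(-np.pi/2)); rep()
p,d,K,T=shoot("top","6"); s=shoot("side","6")[0]
g=p.min(2).astype(float); 
vs,us=np.nonzero(d>0); P=(np.c_[us,vs,np.ones(len(us))]@np.linalg.inv(K).T*d[vs,us][:,None])@T[:3,:3].T+T[:3,3]; C=toC(P); hsv=cv2.cvtColor(p,cv2.COLOR_BGR2HSV)[vs,us]
m=(C[:,2]>.06)&(C[:,2]<.08)&(C[:,0]<.056)&(C[:,0]>-.12)&(C[:,1]<.1)&(C[:,1]>-.2)&(hsv[:,1]>90)
c=toC(ray(np.c_[us,vs][m],K,T,.07))[:,:2]; print("cheese",cv2.minAreaRect((c*1000).astype(np.float32)),np.percentile(c[:,1],[.5,99.5]),"z",np.median(C[m,2]))
m=(C[:,2]>.08)&(C[:,2]<.092)&(C[:,0]<.03)&(C[:,0]>-.09)&(C[:,1]>0)&(C[:,1]<.12); print("plate",np.median(C[m],0).round(4))
r=[]
for v in range(178,215):
    u=np.arange(230,250); w=np.clip((g[v,u]-75)*(p[v,u,0]>70),0,None)
    if w.sum()>60: r.append(toC(ray([(w*u).sum()/w.sum(),v],K,T,.086))[0])
print("plate white",np.median(r,0).round(4),len(r))
cv2.imwrite("pics/c6.png",cv2.convertScaleAbs(np.vstack([cv2.resize(s[140:240,190:340],None,fx=4,fy=3,interpolation=cv2.INTER_CUBIC),cv2.resize(p[135:235,190:340],None,fx=4,fy=3,interpolation=cv2.INTER_CUBIC)]),alpha=1.5))
E
```

```text
push True t 32.26 tcpC [-0.028  -0.0052  0.0315] F [ 0.2 -0.6  3.9] w 0.0519
settle t 32.56 tcpC [-0.028  -0.0054  0.0315] F [0.  3.9 4.9] w 0.0514
rel t 32.99 tcpC [-0.0281 -0.0058  0.0314] F [ 0.5 -0.8  1.1] w 0.085
 t 36.17 tcpC [-0.0599  0.3197  0.2198] F [-0.1 -0.5  0. ] w 0.0852
cheese ((-29.680965423583984, -5.592918395996094), (53.683345794677734, 126.17172241210938), 0.06971614062786102) [-0.06710459  0.0568533 ] z 0.07014761316681861
plate [-0.0314  0.0653  0.0861]
plate white [-0.0129  0.0656  0.086 ] 24
```

View pics/c6.png

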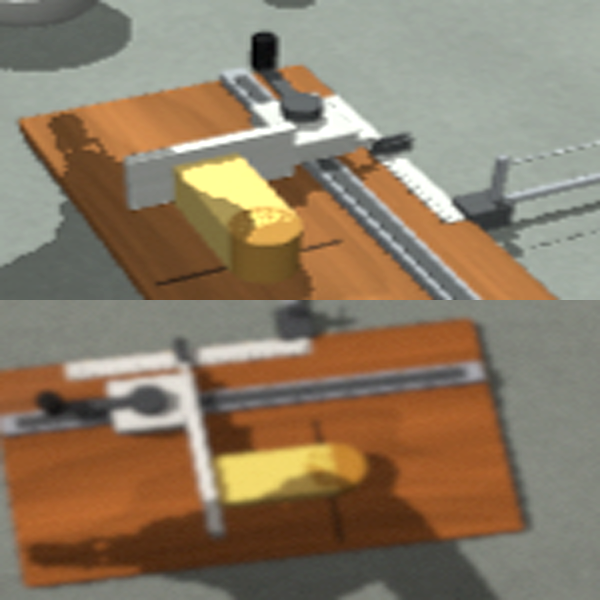

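```bash
python3 -c "
from bench import ctrl;ctrl.job_done()"
```

```text
the job is handed in; nothing more can be done
```

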